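# Nest the oil funnels on the drip pan

## Robot

A 6-joint arm with a two-finger parallel gripper is mounted at the origin on a cart in front of the work surface, level with it; the furniture and walls round the work are solid. World frame = base frame: x ahead of the robot, y to its left, z up, the work surface at z = 0. Lengths are in m, angles in rad, forces in N, time in s.
With the tool pointing down it reaches from about 0.25 to 0.775 m from the base axis. Payload 4 kg.
Tool frame: the origin (TCP) lies on the centre line of the jaws, within the pads' length; the fingertips stand 17 mm ahead of it and the grasp point (between the pads) lies 2 mm behind it; z points along the fingers, y is the line along which they close (so a half turn about z gives the same grasp; the last joint's range is limited). The gripper opens to 94 mm and grips with 3 to 60 N. Pads are 16 mm wide; open, the fingers measure 119 mm over their backs; the gripper's body (75 mm by 177 mm) begins 78 mm behind the grasp point.
Start: joints at [1.038, 0.087, 1.371, -0, 1.684, -0.103], TCP at [0.229, 0.5, 0.223] pointing down, gripper open.
Joint ranges: [-3.1, 3.1], [-0.76, 2.03], [0.27, 2.55], [-1.08, 4.22], [0.17, 2.65], [-2.57, 2.57]. Speed limits (rad/s): [2.79, 2.79, 3.14, 3.14, 3.14, 3.14].

## Interface

Orientations are given as [roll, pitch, yaw] about the fixed x, y, z axes, in that order (R = Rz(yaw) Ry(pitch) Rx(roll)).
In Python, from bench import robot gives the robot as it stands.
- The arm moves only by the tool servo_tool, never from a script. Its argument "plan" is a list of rows, each a list of 7 numbers: the shift along the tool's x, y, z normalised to -1 to 1, where 1 is 0.1 m, then the turn, a rotation vector about the tool's x, y, z normalised to -1 to 1, where 1 is pi/2 rad, then the finger opening in mm, from 0 to 94. In form: [[x, y, z, ax, ay, az, gripper], ...]. A call has 1 to 12 rows; each row is the pose to reach, as a shift and turn from the pose commanded when the call began, along the tool's axes at that moment; what a row does not reach only later rows make up. A row lasts 1/12 s, in which the tool goes at most 41.7 mm and 7.16 degrees, less where a joint would pass 70% of its speed; a pose out of reach is approached as far as the arm can. A call with a number of a shift or a turn outside -1 to 1 is refused whole. A call with a gripper value outside its range is refused whole. The fingers move at their own pace and stop on an object; the grip force is fixed at half the most. Time passes only in rows, so rows that repeat a pose let the fingers close. It gives the time, the measured TCP pose, the force, the opening and the grip force at its end, in the units of the state.
- robot.get_obs(): the state, without advancing time (a new reading comes with each control period).
- robot.snapshot(name): name is "side" or "top"; returns the picture (480x640x3 uint8, red, green, blue); there is no depth.
- robot.camera_params(name): a dict with "camera_matrix" (3x3 intrinsics, pixels), "rvec" (rotation vector, rad) and "tvec" (3), from world to camera coordinates, as OpenCV has them. Camera axes: x right, y down, z forward; pixel columns grow to the right and rows downward; lengths in m; the calibration is good to about 2 mm. A picture is of the moment at which its call begins. camera_params takes no time and is no camera call.
- robot.close_job(): hands the job in; it is judged then, once.
Trained networks look in the newest picture that a camera, given by its name, has taken for a name from the list of things; names that differ only in an ending like _2 or _b are one class to them, and where a whole thing is asked for, a point or a joint stands for the part that bears it (a point fixed in the world has none). Each returns a list of dicts, best first, with "conf" (0 to 1); they miss things now and then, are a little off and sometimes report something else, mostly with a low value. They report only what shows in the picture. A call takes as long as a camera call. They do not tell look-alikes from the thing itself.
- robot.find_in(thing, camera): "extent" ([centre column, centre row, width, height] in pixels, round what is visible of it).
The state is a dict: "time": time; "joint_positions": joint angles; "qvel": joint speeds; "joint_torque": joint torques, N m; "tool_pos": TCP position; "ee_rot": TCP orientation; "wrist_force": force on the tool from outside, world axes, zero at the start; "wrist_torque": the same for the moment, N m; "width": finger opening in m; "finger_force": force on a finger pad.
Only numpy, scipy, OpenCV 4.12 (cv2) and the standard library are available. Lean on these libraries where they do the work, as an engineer would, in place of code of your own. Each camera call takes 0.05 s, during which the arm holds its last target. There are 200 camera calls.

## Task

Put the funnels away in one nest on the drip pan: lower the medium yellow funnel over the small blue one that stands there, then the large red one over the yellow. Set each one down over the other without dropping it and press it down lightly, just until it sits snug with about 12 mm between its rim and the rim below; do not drive it further, or the spouts jam. Leave the nest upright on the pan and the other things on the bench where they are.

Things in the scene. Friction and masses are not known exactly. Their poses are not given: they have to be found in the camera images.
- drip_pan: round dull grey metal drip pan fixed to the bench, 142 mm across, rim 15 mm high, floor 3 mm above the bench; origin at the centre of its underside; the small funnel stands in it, up to 17 mm off its centre. A vice with a grinder on it, up to 0.26 m high, stands at the left edge of the bench: keep clear of it
- small_funnel_centre (a point): small blue plastic oil funnel, mouth down, spout up: 70 mm across the rim, 84 mm tall; cone up to 36 mm, above it a round spout tapering evenly from 22 mm across to 14 mm at the tip. Point on its axis half-way up, 42 mm above its rim; z runs up the axis. It stands loose on the pan's floor.
- medium_funnel_centre (a point): medium yellow plastic oil funnel, mouth down, spout up: 84 mm across the rim, 90 mm tall; cone up to 36 mm, above it a round spout tapering evenly from 22 mm across to 13 mm at the tip. Point on its axis half-way up, 45 mm above its rim; z runs up the axis. Hold it by the spout, 16 mm wide 15 to 20 mm below the tip; walls 2 mm.
- large_funnel_centre (a point): large red plastic oil funnel, mouth down, spout up: 98 mm across the rim, 96 mm tall; cone up to 38 mm, above it a round spout tapering evenly from 22 mm across to 13 mm at the tip. Point on its axis half-way up, 48 mm above its rim; z runs up the axis. Hold it by the spout, 16 mm wide 15 to 20 mm below the tip; walls 2 mm.
- medium_funnel: the same yellow funnel, origin at the centre of its rim plane. Over the small one the spouts first meet with the rims 20 mm apart, where its own weight leaves it; from about 6 N of push the taper bites and it sinks, 12 mm between the rims at about 10 N, and it stays so when let go. Snug is 8 to 16 mm between the rims; under 6 mm is jammed.
- large_funnel: the same red funnel, origin at the centre of its rim plane. Over the medium one the spouts first meet with the rims 20 mm apart, where its own weight leaves it; it sinks from about 4 N of push, 12 mm between the rims at about 7 N, and stays so when let go. Snug is 8 to 16 mm; under 6 mm is jammed. The push also bears on the medium funnel below.
- oil_can: red pump oil can, body 69 mm across and 80 mm tall, thin curved spout to 167 mm; a bystander; origin at its foot, 25 mm from the body's axis
- grease_tin: blue lidded tin, 74 mm across, 74 mm tall; a bystander; origin at the centre of its underside
- nut_tin: open grey ribbed tin, 71 mm across, 80 mm tall; a bystander; origin at the centre of its underside
- chisel: dark cold chisel lying flat, 167 mm long along its y axis, 23 mm wide, 19 mm thick; a bystander; origin on its underside
- pliers: red-handled pliers lying flat, 165 mm long along their y axis, 52 mm wide, 12 mm thick; a bystander; origin on the underside
- bolt: grey hex bolt standing on its head, 22 mm across, 53 mm tall; a bystander; origin at its foot
- nut: grey hex nut lying flat, 22 mm across, 10 mm thick; a bystander; origin on its underside
- spanner: bright adjustable spanner lying flat, 220 mm long along its y axis, 49 mm wide, 13 mm thick; a bystander; origin on its underside
Not all that is in view belongs to the job. Of the things that look like the large_funnel, the larger one is meant.

How it is judged:
By the outcome, as a careful person would: the job done as asked, in the order asked, and still so for the second after the job is handed in, with the robot touching nothing.
It also fails if it takes over 70 s, if anything falls off the work surface, if the arm or the gripper's body presses on something with over 40 N, if the wrist force passes 120 N, or if a joint passes its speed limit or range.

## Working session

There is one attempt and no reset: what is moved stays moved. The work goes in short steps, Python scripts to look and compute and a tool call to move; the robot and the scene stay as the last step left them, time stands still between calls to the robot, and variables do not carry over. Pictures are saved under pics/ and viewed, at most 10 in all, crops included, and the job is handed in when it is done.

Besides the shell and the picture viewer there is one more tool, called after "Emit:" in YAML: its name, and indented under it one key for each argument. servo_tool: Moves the arm, as the interface text tells. Scaled input: -1 to 1 covers 0.1 m each way for a shift and pi/2 rad each way for a turn. Its arguments: {"type":"object","properties":{"plan":{"type":"array","items":{"type":"array","items":{"type":"number"}}}},"required":["plan"]}

```bash
mkdir -p pics; ls
cat > h.py <<'E'
import numpy as np,cv2
from bench import robot
def cam(n):
    p=robot.camera_params(n);return np.array(p['camera_matrix']),np.array(p['rvec'],float),np.array(p['tvec'],float).reshape(3)
def ray(n,u,v):
    K,r,t=cam(n);R=cv2.Rodrigues(r)[0]
    return -R.T@t,R.T@np.linalg.inv(K)@np.array([u,v,1.])
def at_z(n,u,v,z):
    c,d=ray(n,u,v);return c+d*(z-c[2])/d[2]
def tri(a,b):
    (c1,d1),(c2,d2)=a,b
    d1=d1/np.linalg.norm(d1);d2=d2/np.linalg.norm(d2)
    s=np.linalg.lstsq(np.c_[d1,-d2],c2-c1,rcond=None)[0]
    p,q=c1+s[0]*d1,c2+s[1]*d2
    return (p+q)/2,np.linalg.norm(p-q)
def proj(n,P):
    K,r,t=cam(n);return cv2.projectPoints(np.atleast_2d(np.array(P,float)),r,t,K,None)[0][:,0]
def save(n,f):
    im=robot.snapshot(n);cv2.imwrite('pics/'+f,im[:,:,::-1]);return im
E
python3 - <<'E'
from h import *
print(robot.get_obs())
for n in('side','top'):
    save(n,n+'0.png');print(n,ray(n,320,240))
    for t in ['drip_pan','small_funnel_centre','medium_funnel','large_funnel','oil_can','grease_tin']:
        print(t,[(round(d['conf'],2),np.round(d['extent']).tolist()) for d in robot.find_in(t,n)][:4])
a=cv2.imread('pics/side0.png');b=cv2.imread('pics/top0.png')
E
```

```text
pics
{'time': 0.0, 'joint_positions': array([ 1.03788979e+00,  8.79205315e-02,  1.37225173e+00,  6.12801161e-06,
        1.68361944e+00, -1.03088304e-01]), 'qvel': array([-0.00192676, -0.0003998 , -0.00131845, -0.00061578,  0.00056753,
       -0.00139404]), 'joint_torque': array([-4.22689970e-05, -3.40190077e+01, -3.02425575e+01,  7.16519728e-02,
        3.30269441e-02, -1.80573725e-04]), 'tool_pos': array([0.22891741, 0.4995215 , 0.22132428]), 'ee_rot': array([-3.13940591e+00, -2.32352965e-04,  2.71177485e+00]), 'wrist_force': array([-0.31266393, -0.12097517, -0.60844149]), 'wrist_torque': array([-0.01255985,  0.01012122,  0.01922183]), 'finger_force': 0.0, 'width': 0.09414398214358159}
side (array([ 1.40610369, -0.0924315 ,  1.07139322]), array([-0.65648285,  0.02551739, -0.75392031]))
drip_pan [(0.61, [288.0, 270.0, 50.0, 39.0])]
small_funnel_centre [(0.9, [291.0, 263.0, 25.0, 33.0])]
medium_funnel [(0.86, [386.0, 274.0, 30.0, 38.0]), (0.6, [291.0, 262.0, 27.0, 35.0])]
large_funnel [(0.82, [228.0, 238.0, 39.0, 28.0]), (0.67, [211.0, 201.0, 24.0, 28.0]), (0.41, [247.0, 308.0, 29.0, 45.0])]
oil_can [(0.62, [347.0, 320.0, 33.0, 73.0])]
grease_tin [(0.88, [402.0, 316.0, 40.0, 39.0])]
top (array([ 0.44257459, -0.03442445,  1.02060273]), array([ 0.1272614 , -0.01376016, -0.99178121]))
drip_pan [(0.63, [360.0, 239.0, 62.0, 59.0]), (0.22, [385.0, 323.0, 76.0, 22.0])]
small_funnel_centre [(0.67, [359.0, 240.0, 29.0, 33.0])]
medium_funnel [(0.69, [251.0, 226.0, 38.0, 39.0])]
large_funnel [(0.98, [462.0, 349.0, 31.0, 33.0]), (0.71, [432.0, 272.0, 48.0, 45.0]), (0.16, [304.0, 142.0, 32.0, 32.0])]
oil_can [(0.88, [303.0, 142.0, 32.0, 34.0]), (0.41, [314.0, 302.0, 11.0, 9.0])]
grease_tin [(0.94, [243.0, 162.0, 35.0, 41.0]), (0.2, [308.0, 198.0, 8.0, 8.0])]
```

View pics/side0.png

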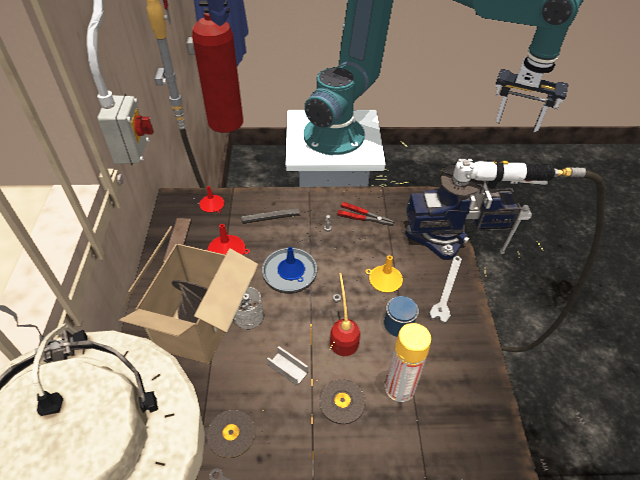

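View pics/top0.png

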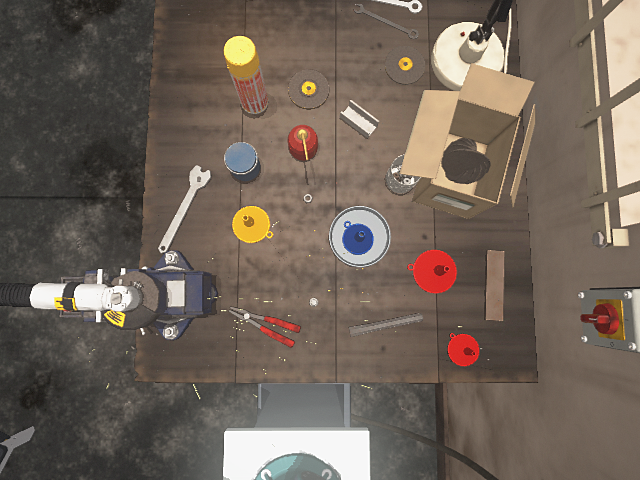

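The large_funnel candidates are the big red one (top 433,272; side 228,245) and the small red one (top 463,350; side 211,202). The large one fits "the larger one is meant". Next I'll take enlarged crops and measure by colour.

```bash
cat > m.py <<'E'
from h import *
def circ(n,P,r):
    a=np.linspace(0,6.283,60);return proj(n,np.c_[P[0]+r*np.cos(a),P[1]+r*np.sin(a),0*a+P[2]])
A={n:cv2.imread(f'pics/{n}0.png') for n in('side','top')}
B={'y':dict(top=(251,226),side=(386,274)),'r':dict(top=(433,272),side=(228,240)),'r2':dict(top=(463,350),side=(211,202)),'b':dict(top=(359,239),side=(290,266))}
def mask(im,c):
    h=cv2.cvtColor(im,cv2.COLOR_BGR2HSV);H,S=h[...,0],h[...,1]
    ok={'y':(H>15)&(H<35),'r':(H<8)|(H>172),'b':(H>105)&(H<130)}[c[0]]
    return ok&(S>150)&(h[...,2]>50)
if __name__=='__main__':
    rows=[]
    for n in('top','side'):
        row=[]
        for c in B:
            u,v=B[c][n];im=A[n][v-30:v+30,u-30:u+30].copy()
            row.append(cv2.resize(im,(200,200),interpolation=cv2.INTER_CUBIC))
            m=mask(A[n],c);w=np.zeros_like(m);w[v-30:v+30,u-30:u+30]=1
            ys,xs=np.nonzero(m&w);print(n,c,xs.min(),xs.max(),ys.min(),ys.max(),len(xs), np.round(at_z(n,u,v,0),3))
        rows.append(np.hstack(row))
    cv2.imwrite('pics/crops.png',np.vstack(rows))
    print(cam('top')[0],cam('side')[0][0,0])
E
python3 m.py
```

```text
top y 232 272 206 242 1130 [0.605 0.112 0.   ]
top r 407 456 250 293 1528 [ 0.501 -0.31   0.   ]
top r2 448 478 333 366 823 [ 0.325 -0.373  0.   ]
top b 343 372 221 254 322 [ 0.576 -0.139  0.   ]
side y 365 402 255 292 817 [0.594 0.115 0.   ]
side r 203 249 210 254 669 [ 0.47  -0.311  0.   ]
side r2 199 226 186 231 457 [ 0.32  -0.375  0.   ]
side b 278 304 247 281 537 [ 0.564 -0.138  0.   ]
[[443.38421497   0.         321.65945451]
 [  0.         443.38421497 239.61017977]
 [  0.           0.           1.        ]] 511.0984280336175
```

View pics/crops.png

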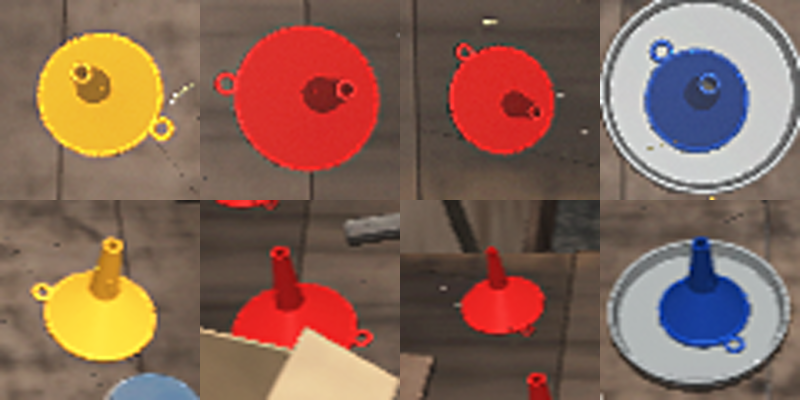

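Top row: yellow, big red, small red (visibly smaller, so not ours), and blue standing in the pan. The spout tips are clear in both views.

Run:
```python
from m import *
def f(c,n,x,y): u,v=B[c][n];return u-30+(x+.5)/3.3333-.5, v-30+(y+.5)/3.3333-.5
for c,tt,ts,rim,z0 in [('y',(82,72),(113,43),(100,94.5),0),('r',(146,90),(81,51),(106.5,98),0),('b',(109,84),(101,42),(97,100.5),.003)]:
    P,e=tri(ray('top',*f(c,'top',*tt)),ray('side',*f(c,'side',*ts)))
    print(c,'tip',P.round(4),'err',round(e,4),'rim',at_z('top',*f(c,'top',*rim),z0).round(4),f(c,'top',*rim))
# box flap corners
for p in [(412,205),(405,160),(440,92),(470,217)]: print(p,[at_z('top',*p,z)[:2].round(3) for z in(0.1,.2)])
```

```text
y tip [0.6095 0.1117 0.0914] err 0.0005 rim [0.61   0.1128 0.    ] (250.65030150301504, 224.00028500285003)
r tip [ 0.5023 -0.3121  0.0967] err 0.0007 rim [ 0.5029 -0.3138  0.    ] (434.60032100321, 271.050295502955)
b tip [ 0.576  -0.1354  0.0877] err 0.0 rim [ 0.5765 -0.1361  0.003 ] (357.75029250292505, 238.80030300303002)
(412, 205) [array([ 0.637, -0.242]), array([ 0.616, -0.22 ])]
(405, 160) [array([ 0.735, -0.229]), array([ 0.704, -0.208])]
(440, 92) [array([ 0.891, -0.31 ]), array([ 0.842, -0.28 ])]
(470, 217) [array([ 0.612, -0.365]), array([ 0.593, -0.329])]
```

Emit:
servo_tool:
  plan:
    - [0,0,-1,0,0,-0.274,94]
    - [0,0,-1,0,0,-0.274,94]
    - [0,0,-1,0,0,-0.274,94]
    - [0,0,-1,0,0,-0.274,94]
    - [0,0,-1,0,0,-0.274,94]

```text
time: 1.12
tool_pos: [0.2295, 0.5005, 0.3249]
ee_rot: [3.138, 0.002, -3.14]
wrist_force: [0.6, 0.7, -0.1]
width: 0.0938
finger_force: 0.0
```

Emit:
servo_tool:
  plan:
    - [0,0,-0.7,0,0,0,94]
    - [0,-0.4,-0.7,0,0,0,94]
    - [0,-0.8,-0.7,0,0,0,94]
    - [0,-1,-0.7,0,0,0,94]

```text
time: 1.45
tool_pos: [0.2292, 0.3981, 0.3939]
ee_rot: [3.141, 0.001, 3.14]
wrist_force: [0.8, 0.1, 0.8]
width: 0.094
finger_force: 0.0
```

Emit:
servo_tool:
  plan:
    - [-0.3,-0.3,0,0,0,0,40]
    - [-0.6,-0.6,0,0,0,0,40]
    - [-0.9,-0.9,0,0,0,0,40]
    - [-1,-1,0,0,0,0,40]
    - [-1,-1,0,0,0,0,40]

```text
time: 1.87
tool_pos: [0.3312, 0.2975, 0.391]
ee_rot: [-3.139, -0.001, 3.135]
wrist_force: [0.6, 0.7, 0.0]
width: 0.0638
finger_force: 0.0
```

Emit:
servo_tool:
  plan:
    - [-0.3,-0.3,0,0,0,0,40]
    - [-0.6,-0.6,0,0,0,0,40]
    - [-0.9,-0.9,0,0,0,0,40]
    - [-1,-1,0,0,0,0,40]
    - [-1,-1,0,0,0,0,40]

```text
time: 2.28
tool_pos: [0.431, 0.1986, 0.3904]
ee_rot: [-3.14, -0.003, 3.137]
wrist_force: [0.1, -0.2, -0.7]
width: 0.04
finger_force: 0.0
```

Emit:
servo_tool:
  plan:
    - [-0.3,-0.2,0,0,0,0,40]
    - [-0.6,-0.44,0,0,0,0,40]
    - [-1,-0.44,0,0,0,0,40]
    - [-1,-0.44,0,0,0,0,40]

```text
time: 2.62
tool_pos: [0.5341, 0.1566, 0.3857]
ee_rot: [-3.14, -0.008, 3.139]
wrist_force: [0.2, -1.0, -2.5]
width: 0.0405
finger_force: 0.0
```

Emit:
servo_tool:
  plan:
    - [-0.3,-0.2,0.2,0,0,0,40]
    - [-0.6,-0.44,0.5,0,0,0,40]
    - [-0.81,-0.44,1,0,0,0,40]
    - [-0.81,-0.44,1,0,0,0,40]
    - [-0.81,-0.44,1,0,0,0,40]

```text
time: 3.03
tool_pos: [0.6088, 0.1135, 0.2845]
ee_rot: [-3.141, -0.014, -3.141]
wrist_force: [-1.3, 0.4, -0.1]
width: 0.0398
finger_force: 0.0
```

Emit:
servo_tool:
  plan:
    - [0,0,0.4,0,0,0,40]
    - [0,0,0.8,0,0,0,40]
    - [0,0,1,0,0,0,40]
    - [0,0,1,0,0,0,40]
    - [0,0,1,0,0,0,40]
    - [0,0,1,0,0,0,40]

```text
time: 3.53
tool_pos: [0.6112, 0.1135, 0.1963]
ee_rot: [3.141, 0.005, -3.14]
wrist_force: [-0.7, -0.2, 0.8]
width: 0.0398
finger_force: 0.0
```

Run:
```python
from h import *
s=[]
for i in range(3): save('side','x.png');s.append(robot.get_obs()['tool_pos'])
print(np.mean(s,0).round(4),s, robot.get_obs()['joint_positions'].round(2), robot.get_obs()['ee_rot'])
a=cv2.imread('pics/x.png');b=save('top','x2.png')[:,:,::-1]
cv2.imwrite('pics/c1.png',np.hstack([cv2.resize(a[200:310,330:440],(400,400)),cv2.resize(b[170:280,195:305],(400,400))]))
```

```text
[0.6117 0.113  0.1965] [array([0.61162909, 0.11326438, 0.19672149]), array([0.61174414, 0.11304309, 0.1966073 ]), array([0.61164268, 0.11279309, 0.19611897])] [ 0.09  0.25  1.24  0.    1.65 -1.48] [ 3.14085587  0.00585252 -3.140616  ]
```

View pics/c1.png

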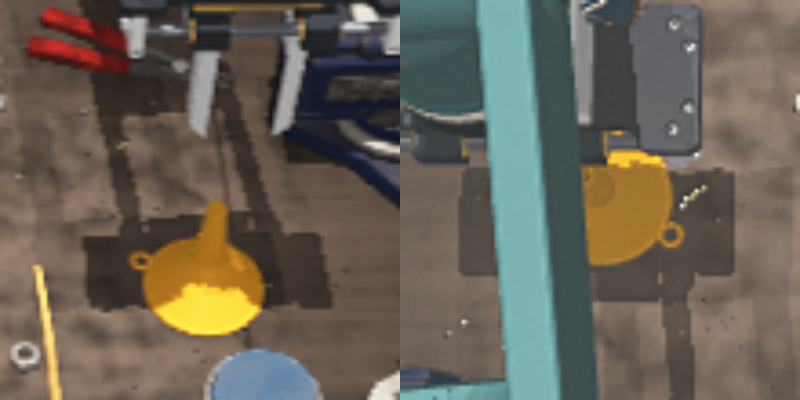

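Both fingertips are visible in the side crop, at about (200,135) and (278,133). I'll check these against the projected TCP.

Run:
```python
from h import *
for dy in(-.02,0,.02):
    print(dy,((proj('side',[.6117,.113+dy,.1795])[0]-[330,200])*400/110).round(1))
print(((proj('side',[.6097,.112,.09])[0]-[330,200])*400/110).round(1))
```

```text
-0.02 [203.5 122.3]
0 [234.3 122. ]
0.02 [265.1 121.7]
[216.4 207.2]
```

Emit:
servo_tool:
  plan:
    - [0,0,0.4,0,0,0,40]
    - [0,0,0.8,0,0,0,40]
    - [0,0,0.8,0,0,0,40]
    - [0,0,0.8,0,0,0,40]

```text
time: 4.07
tool_pos: [0.6086, 0.112, 0.1104]
ee_rot: [-3.141, -0.006, -3.141]
wrist_force: [-0.1, -0.2, 0.2]
width: 0.0398
finger_force: 0.0
```

Run:
```python
from h import *
a=save('side','x3.png')[:,:,::-1];P=robot.get_obs()['tool_pos'];print(P)
for dy in(-.02,0,.02):
    print(dy,((proj('side',P+[0,dy,-.017])[0]-[350,220])*800/80).round(1))
cv2.imwrite('pics/c2.png',cv2.resize(a[220:280,350:430],(800,600),interpolation=cv2.INTER_CUBIC))
```

```text
[0.61086858 0.11220141 0.11368257]
-0.02 [319.  357.3]
0 [399.7 356.4]
0.02 [480.2 355.5]
```

View pics/c2.png

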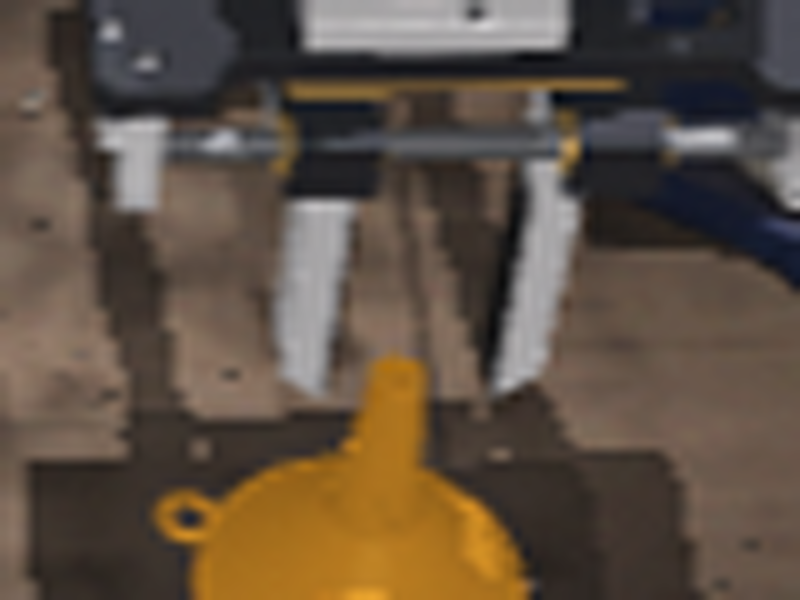

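The spout tip (398,358) lies between the fingertips (325 and 490, midpoint 408), so the gripper is about 2 mm off. I'll correct by 1.5 mm, descend and grip.

Emit:
servo_tool:
  plan:
    - [0,-0.015,0.2,0,0,0,40]
    - [0,-0.015,0.43,0,0,0,40]
    - [0,-0.015,0.43,0,0,0,40]
    - [0,-0.015,0.43,0,0,0,30]
    - [0,-0.015,0.43,0,0,0,20]
    - [0,-0.015,0.43,0,0,0,8]
    - [0,-0.015,0.43,0,0,0,8]
    - [0,-0.015,0.43,0,0,0,8]
    - [0,-0.015,0.43,0,0,0,8]
    - [0,-0.015,0.43,0,0,0,8]
    - [0,-0.015,0.43,0,0,0,8]

```text
time: 5.03
tool_pos: [0.6124, 0.111, 0.0728]
ee_rot: [3.141, 0.006, -3.141]
wrist_force: [0.3, 0.6, 5.1]
width: 0.0216
finger_force: 30.2
```

Emit:
servo_tool:
  plan:
    - [0,0,0,0,0,0,8]
    - [0,0,0,0,0,0,8]
    - [0,0,0,0,0,0,8]

```text
time: 5.28
tool_pos: [0.6124, 0.111, 0.0727]
ee_rot: [3.141, 0.006, -3.141]
wrist_force: [-0.8, 0.3, 6.0]
width: 0.0214
finger_force: 30.2
```

Run:
```python
from h import *
a=save('side','x4.png')[:,:,::-1];o=robot.get_obs();print(o['tool_pos'],o['width'],o['finger_force'],o['wrist_force'],o['wrist_torque'])
cv2.imwrite('pics/c3.png',cv2.resize(a[235:295,350:430],(800,600),interpolation=cv2.INTER_CUBIC))
```

```text
[0.61242841 0.11100608 0.07279946] 0.021287900630477773 30.152954437980952 [-0.26469747 -0.08831274  5.70311701] [0.08152603 0.0238623  0.03340854]
```

View pics/c3.png

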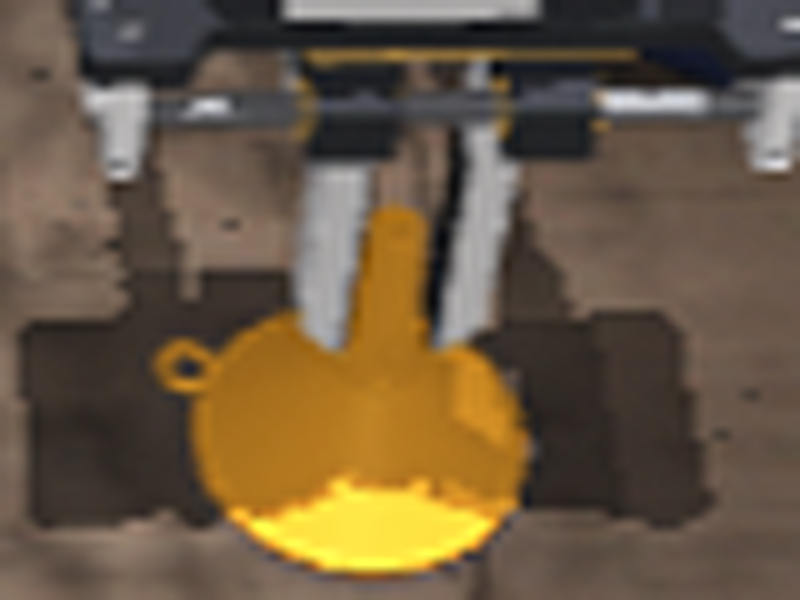

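Run:
```python
from h import *
for z in(.035,.04,.045,.05,.056):
  print(z,[((proj('side',[.6124+dx,.111+dy,z])[0]-[350,235])*10).round(0) for dx,dy in((.008,-.0107),(.008,.0107),(0,.0107))])
print(((proj('side',[.61,.111,.09])[0]-[350,235])*10).round(0),((proj('side',[.61,.111,.036])[0]-[350,235])*10).round(0))
```

```text
0.035 [array([329., 389.]), array([413., 388.]), array([409., 363.])]
0.04 [array([331., 377.]), array([415., 376.]), array([412., 351.])]
0.045 [array([334., 365.]), array([418., 364.]), array([414., 339.])]
0.05 [array([336., 353.]), array([420., 352.]), array([416., 327.])]
0.056 [array([338., 339.]), array([423., 338.]), array([419., 313.])]
[391. 221.] [367. 354.]
```

The fingertips are at about z = 0.052 on the spout, as planned, and the grip is firm. Lifting.

Emit:
servo_tool:
  plan:
    - [0,0,-0.05,0,0,0,8]
    - [0,0,-0.15,0,0,0,8]
    - [0,0,-0.4,0,0,0,8]
    - [0,0,-0.7,0,0,0,8]
    - [0,0,-1,0,0,0,8]
    - [0,0,-1,0,0,0,8]

```text
time: 5.83
tool_pos: [0.6137, 0.111, 0.178]
ee_rot: [3.14, 0.013, -3.141]
wrist_force: [-0.1, -0.3, -0.1]
width: 0.0218
finger_force: 29.9
```

Emit:
servo_tool:
  plan:
    - [0,-0.2,-0.15,0,0,0,8]
    - [0.05,-0.5,-0.3,0,0,0,8]
    - [0.1,-0.8,-0.3,0,0,0,8]
    - [0.15,-1,-0.3,0,0,0,8]
    - [0.15,-1,-0.3,0,0,0,8]

```text
time: 6.25
tool_pos: [0.5946, 0.0069, 0.1993]
ee_rot: [-3.139, -0.001, 3.138]
wrist_force: [-0.5, 0.2, -1.2]
width: 0.0218
finger_force: 29.8
```

Emit:
servo_tool:
  plan:
    - [0,-0.3,0,0,0,0,8]
    - [0.05,-0.6,0,0,0,0,8]
    - [0.1,-0.8,0,0,0,0,8]
    - [0.18,-1,0,0,0,0,8]
    - [0.18,-1,0,0,0,0,8]

```text
time: 6.67
tool_pos: [0.5763, -0.0921, 0.1986]
ee_rot: [-3.14, -0.002, 3.138]
wrist_force: [-0.5, 0.0, -1.1]
width: 0.0216
finger_force: 29.8
```

Emit:
servo_tool:
  plan:
    - [0,-0.25,0,0,0,0,8]
    - [0,-0.46,0,0,0,0,8]
    - [0,-0.46,0,0,0,0,8]
    - [0,-0.46,0,0,0,0,8]
    - [0,-0.46,0,0,0,0,8]

```text
time: 7.08
tool_pos: [0.5777, -0.134, 0.199]
ee_rot: [3.14, -0.001, -3.14]
wrist_force: [0.2, 0.2, -0.7]
width: 0.0216
finger_force: 29.8
```

```bash
cat > look.py <<'E'
import sys
from h import *
k=sys.argv[1];u,v=int(sys.argv[2]),int(sys.argv[3]);s=int(sys.argv[4])
a=save('side','s'+k)[:,:,::-1];b=save('top','t'+k)[:,:,::-1];o=robot.get_obs()
print(o['tool_pos'].round(4),o['ee_rot'].round(3),o['width'].round(4),o['wrist_force'].round(1))
p=proj('top',o['tool_pos']+[0,0,-.05])[0].astype(int);w=120*s//160
A=cv2.resize(a[v-w//2:v+w//2+w%2,u-s//2:u+s//2],(400,400*w//s),interpolation=cv2.INTER_CUBIC)
q=a[v-s//2:v+s//2,u-s//2:u+s//2]; r=b[max(0,p[1]-s//2):p[1]+s//2,p[0]-s//2:p[0]+s//2]
cv2.imwrite('pics/c'+k,np.hstack([cv2.resize(q,(400,400),interpolation=cv2.INTER_CUBIC),cv2.resize(r,(400,400),interpolation=cv2.INTER_CUBIC)]))
print('side origin',u-s//2,v-s//2,'top origin',p-s//2,'scale',400/s)
E
python3 look.py 5.png 295 245 90
```

```text
Traceback (most recent call last):
  File "look.py", line 5, in <module>
    print(o['tool_pos'].round(4),o['ee_rot'].round(3),o['width'].round(4),o['wrist_force'].round(1))
                                                      ^^^^^^^^^^^^^^^^
AttributeError: 'float' object has no attribute 'round'
```

```bash
sed -i "s/o\['width'\].round(4)/o['width']/" look.py; python3 look.py 5.png 295 245 90
```

```text
[ 0.5777 -0.1341  0.1995] [ 3.141 -0.    -3.139] 0.02175918553537056 [ 0.3  0.3 -1.1]
side origin 250 200 top origin [319 183] scale 4.444444444444445
```

View pics/c5.png

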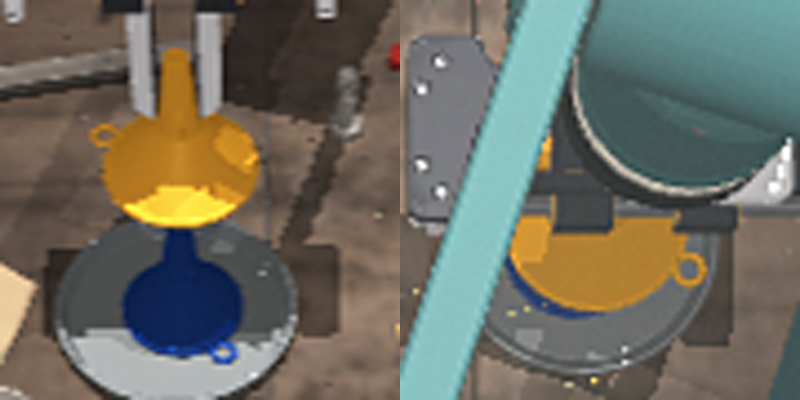

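Run:
```python
from m import *
def sc(n,pts,o): return (pts-np.array(o)+.5)*4.4444-.5
def b(c): return c.min(0).round(1),c.max(0).round(1)
P=np.array([.5777,-.1341,.1995])
for dz in(.0745,.0695,.0645):
    r=P-[0,0,dz];t=r+[0,0,.09]
    print(dz,'tip',sc('side',proj('side',t),(250,200)).round(1),'rim side',b(sc('side',circ('side',r,.042),(250,200))),'rim top',b(sc('top',circ('top',r,.042),(319,183))))
r=np.array([.5765,-.136,.003]);print('blue tip',sc('s',proj('side',r+[0,0,.084]),(250,200)),'rim',b(sc('s',circ('side',r,.035),(250,200))),'top',b(sc('s',circ('top',r,.035),(319,183))))
```

```text
0.0745 tip [[174.   61.6]] rim side (array([103.3, 119. ]), array([255.3, 233.4])) rim top (array([104.8, 123. ]), array([286.9, 303.4]))
0.0695 tip [[173.6  55. ]] rim side (array([102.8, 113. ]), array([255.3, 227.4])) rim top (array([105.5, 120.9]), array([288.6, 302.3]))
0.0645 tip [[173.3  48.2]] rim side (array([102.2, 107. ]), array([255.2, 221.5])) rim top (array([106.2, 118.8]), array([290.3, 301.1]))
blue tip [[178.18214664 217.56736133]] rim (array([123.7, 262.9]), array([241.7, 356.2])) top (array([106.8, 183.5]), array([240.8, 316.5]))
```

Run:
```python
from m import *
a=A['side'][235:340,120:280];b=A['top'][60:225,395:545]
cv2.imwrite('pics/box.png',np.hstack([cv2.resize(a,(400,262)),cv2.resize(b,(364,400))[:262*0+400][:400]]) if 0 else np.hstack([cv2.copyMakeBorder(cv2.resize(a,(432,284)),0,156,0,0,cv2.BORDER_CONSTANT),cv2.resize(b,(368,440))]))
for s in [(258,262),(222,250)]:
    for t in [(405,180),(412,205),(445,170)]: print(s,t,tri(ray('side',*s),ray('top',*t)))
```

```text
(258, 262) (405, 180) (array([ 0.67530382, -0.21001074,  0.15952304]), np.float64(0.011477159600877404))
(258, 262) (412, 205) (array([ 0.63509091, -0.22459115,  0.11232393]), np.float64(0.029104986418614087))
(258, 262) (445, 170) (array([ 0.68975311, -0.24208485,  0.19491077]), np.float64(0.08548754263621135))
(222, 250) (405, 180) (array([ 0.66967779, -0.24660731,  0.1877794 ]), np.float64(0.07183573813459453))
(222, 250) (412, 205) (array([ 0.62943379, -0.2633807 ,  0.14037063]), np.float64(0.05907330798920963))
(222, 250) (445, 170) (array([ 0.68163838, -0.28009135,  0.20978756]), np.float64(0.002933085014873495))
```

View pics/box.png

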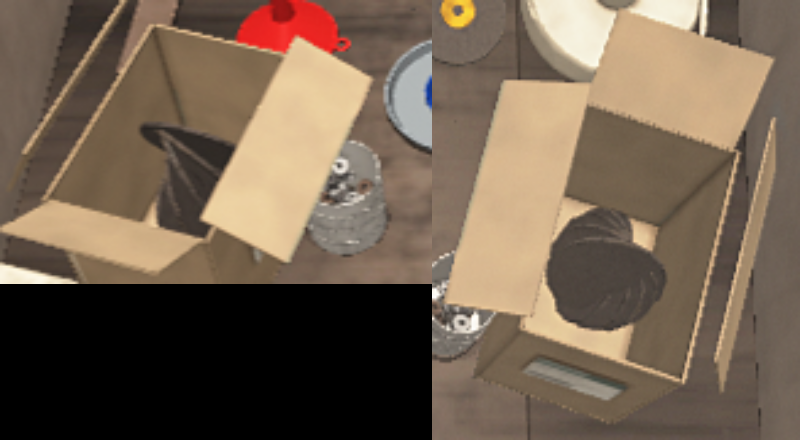

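The box's nearest flap corner is at about (0.675,-0.21,0.16), so the gripper (x < 0.62) stays clear. The yellow funnel sits about 2.5 mm short in x and 1.5 mm high in y, so I'll correct that while lowering.

Emit:
servo_tool:
  plan:
    - [-0.025,-0.015,0.1,0,0,0,8]
    - [-0.025,-0.015,0.3,0,0,0,8]
    - [-0.025,-0.015,0.45,0,0,0,8]
    - [-0.025,-0.015,0.6,0,0,0,8]
    - [-0.025,-0.015,0.65,0,0,0,8]
    - [-0.025,-0.015,0.65,0,0,0,8]

```text
time: 7.78
tool_pos: [0.5789, -0.1361, 0.1318]
ee_rot: [3.14, -0.004, -3.141]
wrist_force: [0.3, 0.1, -0.8]
width: 0.0212
finger_force: 29.8
```

Emit:
servo_tool:
  plan:
    - [0,0,0.05,0,0,0,8]
    - [0,0,0.1,0,0,0,8]
    - [0,0,0.15,0,0,0,8]
    - [0,0,0.2,0,0,0,8]
    - [0,0,0.25,0,0,0,8]
    - [0,0,0.3,0,0,0,8]
    - [0,0,0.3,0,0,0,8]

```text
time: 8.37
tool_pos: [0.5793, -0.1365, 0.1029]
ee_rot: [3.141, -0.002, -3.141]
wrist_force: [-0.6, 0.8, -1.6]
width: 0.0217
finger_force: 29.8
```

Run:
```python
from h import *
for i in range(4):
    robot.snapshot('side');o=robot.get_obs();print(o['tool_pos'].round(4),o['wrist_force'].round(1),o['wrist_torque'].round(3))
```

```text
[ 0.5796 -0.1366  0.1035] [ 0.1  0.7 -1.6] [ 0.09  0.   -0.02]
[ 0.5799 -0.1368  0.1041] [ 0.1  0.3 -1.1] [ 0.03  -0.006  0.063]
[ 0.5802 -0.1368  0.1045] [-0.3 -0.1 -0.5] [0.041 0.034 0.024]
[ 0.5803 -0.1369  0.1048] [-0.4  0.1 -1.3] [0.095 0.026 0.015]
```

Emit:
servo_tool:
  plan:
    - [0,0,0.02,0,0,0,8]
    - [0,0,0.04,0,0,0,8]
    - [0,0,0.06,0,0,0,8]
    - [0,0,0.08,0,0,0,8]
    - [0,0,0.08,0,0,0,8]
    - [0,0,0.08,0,0,0,8]

```text
time: 9.07
tool_pos: [0.5799, -0.1367, 0.0962]
ee_rot: [3.141, -0.0, -3.141]
wrist_force: [-0.1, -0.8, -0.9]
width: 0.0217
finger_force: 29.8
```

Emit:
servo_tool:
  plan:
    - [0,0,0.01,0,0,0,8]
    - [0,0,0.02,0,0,0,8]
    - [0,0,0.03,0,0,0,8]
    - [0,0,0.03,0,0,0,8]
    - [0,0,0.03,0,0,0,8]

```text
time: 9.48
tool_pos: [0.5803, -0.1369, 0.095]
ee_rot: [-3.141, 0.001, -3.141]
wrist_force: [-3.3, 0.7, 5.3]
width: 0.0217
finger_force: 30.1
```

Emit:
servo_tool:
  plan:
    - [0.01,0,0,0,0,0,8]
    - [0.01,0,0.01,0,0,0,8]
    - [0.01,0,0.02,0,0,0,8]
    - [0.01,0,0.03,0,0,0,8]
    - [0.01,0,0.03,0,0,0,8]
    - [0.01,0,0.03,0,0,0,8]

```text
time: 9.98
tool_pos: [0.58, -0.1369, 0.0926]
ee_rot: [-3.141, 0.003, -3.141]
wrist_force: [-1.5, 0.6, 7.4]
width: 0.0214
finger_force: 30.2
```

Emit:
servo_tool:
  plan:
    - [0,0,0.01,0,0,0,8]
    - [0,0,0.02,0,0,0,8]
    - [0,0,0.02,0,0,0,8]
    - [0,0,0.02,0,0,0,8]

```text
time: 10.32
tool_pos: [0.5799, -0.1368, 0.0911]
ee_rot: [-3.141, 0.003, -3.141]
wrist_force: [-2.0, 0.6, 9.1]
width: 0.0217
finger_force: 30.3
```

Emit:
servo_tool:
  plan:
    - [0.005,0,0.01,0,0,0,8]
    - [0.005,0,0.02,0,0,0,8]
    - [0.005,0,0.02,0,0,0,8]
    - [0.005,0,0.02,0,0,0,8]
    - [0.005,0,0.02,0,0,0,8]
    - [0.005,0,0.02,0,0,0,8]

```text
time: 10.82
tool_pos: [0.5798, -0.1368, 0.0896]
ee_rot: [-3.141, 0.004, -3.141]
wrist_force: [-1.8, 1.3, 11.0]
width: 0.0214
finger_force: 30.3
```

```bash
cat > meas.py <<'E'
import sys
from m import *
o=[]
for i in range(3): im=robot.snapshot('side');o.append(robot.get_obs())
print(np.mean([x['tool_pos'] for x in o],0).round(4),np.mean([x['wrist_force'] for x in o],0).round(1))
bgr=im[:,:,::-1].copy();cv2.imwrite('pics/last.png',bgr)
for c in 'by':
    m=mask(bgr,c);w=np.zeros_like(m);w[225:300,255:325]=1
    ys,xs=np.nonzero(m&w);print(c,xs.min(),xs.max(),ys.min(),ys.max())
    for u in range(284,299,3): 
        y=np.nonzero((m&w)[:,u])[0];print(u,y.max() if len(y) else None,end='; ')
E
python3 meas.py
python3 - <<'E'
from m import *
print()
for x in(.5745,.5765):
  b=circ('side',[x,-.1355,.003],.035)
  print('blue bottom',b[:,1].max().round(1),[ (g,circ('side',[x,-.1355,.003+g],.042)[:,1].max().round(1)) for g in(.008,.012,.016,.02)])
E
```

```text
[ 0.5798 -0.1368  0.0896] [-2.9  1.9 10.6]
b 283 303 277 281
284 None; 287 None; 290 None; 293 279; 296 279; y 271 306 226 278
284 277; 287 278; 290 278; 293 278; 296 277; 
blue bottom 279.1 [(0.008, np.float64(279.5)), (0.012, np.float64(278.5)), (0.016, np.float64(277.6)), (0.02, np.float64(276.6))]
blue bottom 279.7 [(0.008, np.float64(280.1)), (0.012, np.float64(279.1)), (0.016, np.float64(278.2)), (0.02, np.float64(277.3))]
```

The push is about 10.6 N and the gap is 13–14 mm, so the yellow is snug. Releasing and going up.

Emit:
servo_tool:
  plan:
    - [0,0,-0.01,0,0,0,20]
    - [0,0,-0.01,0,0,0,40]
    - [0,0,-0.01,0,0,0,40]
    - [0,0,-0.01,0,0,0,40]
    - [0,0,-0.1,0,0,0,40]
    - [0,0,-0.4,0,0,0,40]
    - [0,0,-0.8,0,0,0,40]
    - [0,0,-1,0,0,0,40]
    - [0,0,-1,0,0,0,40]

```text
time: 11.72
tool_pos: [0.5814, -0.1378, 0.1939]
ee_rot: [-3.138, 0.012, -3.141]
wrist_force: [-0.2, 0.0, 0.8]
width: 0.0403
finger_force: 0.0
```

Emit:
servo_tool:
  plan:
    - [0,0,-0.3,0,0,0,40]
    - [0.3,-0.4,-0.3,0,0,0,40]
    - [0.6,-0.7,-0.3,0,0,0,40]
    - [0.76,-0.9,-0.3,0,0,0,40]
    - [0.76,-0.9,-0.3,0,0,0,40]
    - [0.76,-0.9,-0.3,0,0,0,40]

```text
time: 12.22
tool_pos: [0.5015, -0.2278, 0.2157]
ee_rot: [3.141, -0.001, 3.139]
wrist_force: [1.0, 0.1, -0.0]
width: 0.0401
finger_force: 0.0
```

```bash
python3 meas.py;python3 - <<'E'
from m import *
im=cv2.imread('pics/last.png');b=robot.snapshot('top')[:,:,::-1]
a=cv2.resize(im[225:305,250:330],(400,400),interpolation=cv2.INTER_CUBIC)
p=cv2.resize(b[200:280,320:400],(400,400),interpolation=cv2.INTER_CUBIC)
cv2.imwrite('pics/n1.png',np.hstack([a,p]))
E
```

```text
[ 0.5027 -0.2264  0.2157] [ 0.2 -0.2 -0.5]
b 283 302 277 281
284 None; 287 279; 290 None; 293 279; 296 279; y 271 306 242 278
284 277; 287 278; 290 278; 293 278; 296 277;
```

View pics/n1.png

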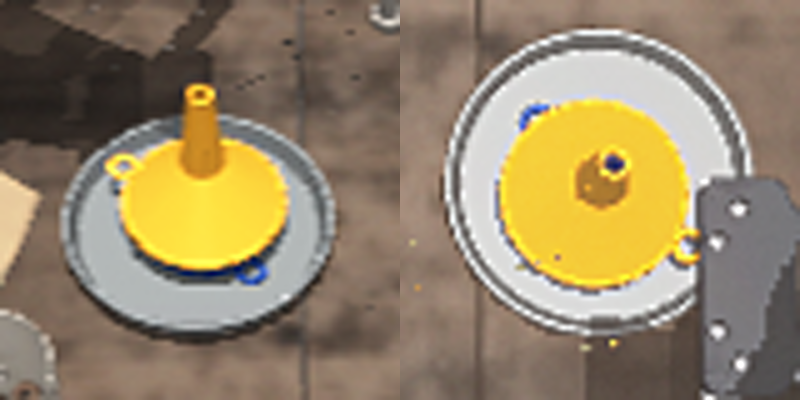

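Run:
```python
from h import *
print(tri(ray('top',362.2,232),ray('side',289.8,243.4)), at_z('top',358.4,238.2,.017))
```

```text
(array([ 0.5770948 , -0.13504737,  0.10759957]), np.float64(9.674063564991284e-05)) [ 0.5760579  -0.13616123  0.017     ]
```

The yellow is upright, gap about 13 mm. On to the red funnel.

Emit:
servo_tool:
  plan:
    - [0,-0.4,0,0,0,0,40]
    - [0,-0.7,0,0,0,0,40]
    - [-0.01,-0.865,0.2,0,0,0,40]
    - [-0.01,-0.865,0.6,0,0,0,40]
    - [-0.01,-0.865,0.8,0,0,0,40]
    - [-0.01,-0.865,0.8,0,0,0,40]
    - [-0.01,-0.865,0.8,0,0,0,40]

```text
time: 13.0
tool_pos: [0.5037, -0.312, 0.1349]
ee_rot: [3.139, -0.003, -3.139]
wrist_force: [-0.1, 0.1, -0.0]
width: 0.04
finger_force: 0.0
```

Run:
```python
from h import *
im=robot.snapshot('side')[:,:,::-1].copy();o=robot.get_obs();P=o['tool_pos'];print(P,o['ee_rot'],o['wrist_force'])
p=proj('side',P+[0,0,-.017])[0];print(p,proj('side',[.5025,-.313,.096])[0])
u,v=225,215
cv2.imwrite('pics/r1.png',cv2.resize(im[v-30:v+30,u-40:u+40],(800,600),interpolation=cv2.INTER_CUBIC));print(u-40,v-30)
```

```text
[ 0.50464299 -0.31278521  0.13718003] [-3.14135672e+00  6.28993972e-04 -3.13943910e+00] [-0.23917396 -0.34553879 -0.22376912]
[220.22077886 219.32176511] [221.48092403 225.14610932]
185 185
```

View pics/r1.png

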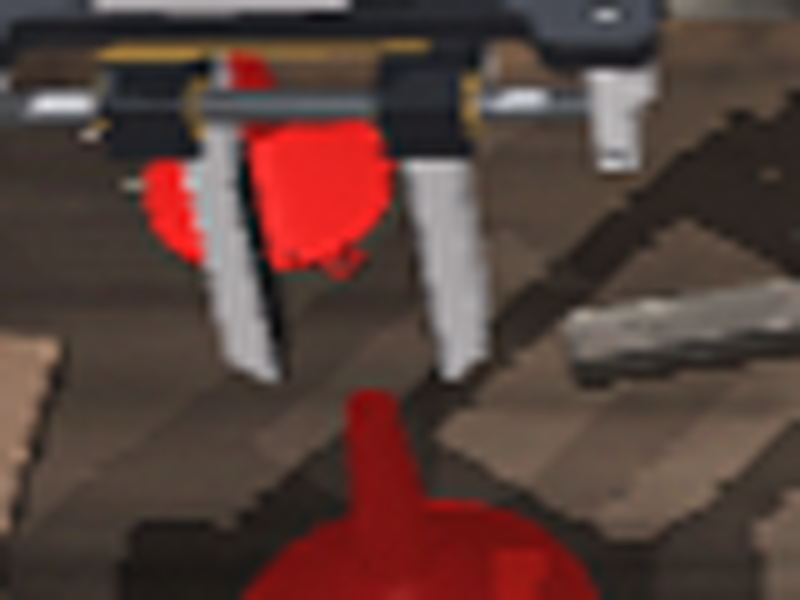

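The spout tip (372,395) is between the fingertips (282 and 443) of the large red funnel; the small red one behind stays clear. Descending and gripping.

Emit:
servo_tool:
  plan:
    - [0,0,0.3,0,0,0,40]
    - [0,0,0.5,0,0,0,40]
    - [0,0,0.6,0,0,0,40]
    - [0,0,0.6,0,0,0,40]
    - [0,0,0.6,0,0,0,30]
    - [0,0,0.6,0,0,0,20]
    - [0,0,0.6,0,0,0,8]
    - [0,0,0.6,0,0,0,8]
    - [0,0,0.6,0,0,0,8]
    - [0,0,0.6,0,0,0,8]
    - [0,0,0.6,0,0,0,8]
    - [0,0,0.6,0,0,0,8]

```text
time: 14.05
tool_pos: [0.5049, -0.314, 0.0788]
ee_rot: [-3.14, 0.004, -3.141]
wrist_force: [0.5, 0.6, 5.6]
width: 0.0208
finger_force: 30.2
```

Emit:
servo_tool:
  plan:
    - [0,0,0,0,0,0,8]
    - [0,0,0,0,0,0,8]

```text
time: 14.22
tool_pos: [0.5049, -0.314, 0.0788]
ee_rot: [-3.14, 0.004, -3.141]
wrist_force: [-0.0, 1.0, 6.1]
width: 0.0212
finger_force: 30.2
```

Emit:
servo_tool:
  plan:
    - [0,0,-0.05,0,0,0,8]
    - [0,0,-0.15,0,0,0,8]
    - [0,0,-0.4,0,0,0,8]
    - [0,0,-0.7,0,0,0,8]
    - [0,0,-1,0,0,0,8]
    - [0,0,-1,0,0,0,8]

```text
time: 14.72
tool_pos: [0.5062, -0.3154, 0.1846]
ee_rot: [-3.134, 0.01, -3.141]
wrist_force: [0.5, 1.0, 0.6]
width: 0.0212
finger_force: 29.8
```

Emit:
servo_tool:
  plan:
    - [0,0,-0.3,0,0,0,8]
    - [0,0.2,-0.5,0,0,0,8]
    - [-0.2,0.5,-0.5,0,0,0,8]
    - [-0.37,0.85,-0.5,0,0,0,8]
    - [-0.37,0.88,-0.5,0,0,0,8]
    - [-0.37,0.88,-0.5,0,0,0,8]

```text
time: 15.22
tool_pos: [0.5409, -0.2232, 0.2256]
ee_rot: [3.141, -0.002, -3.137]
wrist_force: [0.2, -0.2, -1.8]
width: 0.0213
finger_force: 29.8
```

Emit:
servo_tool:
  plan:
    - [-0.1,0.3,0,0,0,0,8]
    - [-0.2,0.6,0,0,0,0,8]
    - [-0.37,0.88,0,0,0,0,8]
    - [-0.37,0.88,0,0,0,0,8]
    - [-0.37,0.88,0,0,0,0,8]
    - [-0.37,0.88,0,0,0,0,8]

```text
time: 15.72
tool_pos: [0.5769, -0.1386, 0.2257]
ee_rot: [-3.141, -0.002, 3.141]
wrist_force: [0.3, -0.2, -1.9]
width: 0.0212
finger_force: 29.8
```

Run:
```python
from m import *
S=robot.snapshot('side')[:,:,::-1].copy();T=robot.snapshot('top')[:,:,::-1].copy();o=robot.get_obs();P=o['tool_pos'];print(P,o['width'],o['wrist_force'])
cv2.imwrite('pics/sr.png',S);cv2.imwrite('pics/tr.png',T)
for n,im in(('side',S),('top',T)):
    q=proj(n,P-[0,0,.04])[0].astype(int);m=mask(im,'r');w=np.zeros_like(m);w[q[1]-45:q[1]+45,q[0]-45:q[0]+45]=1
    ys,xs=np.nonzero(m&w);print(n,xs.min(),xs.max(),ys.min(),ys.max(),len(xs))
    for x in (0.574,.577,.58):
        c=circ(n,[x,-.1355,P[2]-.0785],.049);print(x,c.min(0).round(1),c.max(0).round(1),proj(n,[x,-.1355,P[2]+.0175])[0].round(1))
    for v in range(ys.min(),ys.max()+1,3): 
        x=np.nonzero((m&w)[v])[0]
        if len(x): print(v,x.min(),x.max(),len(x),end=' | ')
    print()
```

```text
[ 0.57688778 -0.1389392   0.22605891] 0.02098039760893248 [ 0.30944831 -0.70993285 -1.18301843]
side 268 314 203 247 1136
0.574 [268.9 217.1] [309.3 247.1] [287.8 203.6]
0.577 [268.8 218. ] [309.3 248.1] [287.7 204.6]
0.58 [268.8 218.9] [309.3 249.1] [287.7 205.5]
203 285 288 4 | 206 284 289 6 | 209 284 289 6 | 212 284 291 8 | 215 283 291 9 | 218 278 299 17 | 221 274 303 30 | 224 271 307 37 | 227 269 307 39 | 230 268 308 41 | 233 268 313 45 | 236 268 313 46 | 239 270 306 37 | 242 272 303 32 | 245 277 298 22 | 
top 347 390 214 255 846
0.574 [340.1 206.5] [389.1 255.1] [370.8 222.6]
0.577 [340.1 205. ] [389.1 253.6] [370.8 221. ]
0.58 [340.1 203.6] [389.1 252.1] [370.8 219.3]
214 356 356 1 | 217 356 356 1 | 232 351 384 19 | 235 350 390 41 | 238 349 389 41 | 241 348 388 41 | 244 347 386 40 | 247 348 384 37 | 250 351 381 31 | 253 356 375 20 |
```

The red is 2 mm off in x and y. Correct and lower.

Emit:
servo_tool:
  plan:
    - [-0.025,0.02,0.05,0,0,0,8]
    - [-0.025,0.02,0.3,0,0,0,8]
    - [-0.025,0.02,0.5,0,0,0,8]
    - [-0.025,0.02,0.65,0,0,0,8]
    - [-0.025,0.02,0.75,0,0,0,8]
    - [-0.025,0.02,0.8,0,0,0,8]
    - [-0.025,0.02,0.8,0,0,0,8]

```text
time: 16.4
tool_pos: [0.5793, -0.1356, 0.145]
ee_rot: [3.141, -0.002, 3.141]
wrist_force: [-0.1, 0.4, -1.2]
width: 0.0213
finger_force: 29.8
```

Emit:
servo_tool:
  plan:
    - [0,0,0.04,0,0,0,8]
    - [0,0,0.08,0,0,0,8]
    - [0,0,0.12,0,0,0,8]
    - [0,0,0.16,0,0,0,8]
    - [0,0,0.2,0,0,0,8]
    - [0,0,0.24,0,0,0,8]
    - [0,0,0.24,0,0,0,8]
    - [0,0,0.24,0,0,0,8]
    - [0,0,0.24,0,0,0,8]

```text
time: 17.15
tool_pos: [0.58, -0.1354, 0.1225]
ee_rot: [3.142, -0.0, -3.141]
wrist_force: [-0.6, -1.1, -1.0]
width: 0.0213
finger_force: 29.8
```

Emit:
servo_tool:
  plan:
    - [0,0,0.01,0,0,0,8]
    - [0,0,0.02,0,0,0,8]
    - [0,0,0.03,0,0,0,8]
    - [0,0,0.04,0,0,0,8]
    - [0,0,0.04,0,0,0,8]
    - [0,0,0.04,0,0,0,8]

```text
time: 17.65
tool_pos: [0.58, -0.1352, 0.1182]
ee_rot: [3.141, -0.0, -3.141]
wrist_force: [-0.6, -1.1, -1.6]
width: 0.0212
finger_force: 29.8
```

Emit:
servo_tool:
  plan:
    - [0,-0.01,0.01,0,0,0,8]
    - [0,-0.01,0.02,0,0,0,8]
    - [0,-0.01,0.02,0,0,0,8]
    - [0,-0.01,0.02,0,0,0,8]

```text
time: 17.98
tool_pos: [0.5801, -0.1362, 0.1163]
ee_rot: [3.141, 0.0, -3.141]
wrist_force: [-0.5, 0.3, -1.6]
width: 0.0214
finger_force: 29.8
```

Emit:
servo_tool:
  plan:
    - [0,0,0.01,0,0,0,8]
    - [0,0,0.02,0,0,0,8]
    - [0,0,0.02,0,0,0,8]
    - [0,0,0.02,0,0,0,8]

```text
time: 18.32
tool_pos: [0.5804, -0.1364, 0.1154]
ee_rot: [-3.141, 0.001, -3.141]
wrist_force: [-1.0, 1.0, 2.9]
width: 0.0214
finger_force: 30.0
```

Emit:
servo_tool:
  plan:
    - [0,0,0.01,0,0,0,8]
    - [0,0,0.02,0,0,0,8]
    - [0,0,0.03,0,0,0,8]
    - [0,0,0.03,0,0,0,8]
    - [0,0,0.03,0,0,0,8]

```text
time: 18.73
tool_pos: [0.5803, -0.1365, 0.1123]
ee_rot: [-3.141, 0.001, -3.141]
wrist_force: [-1.9, -0.0, 5.4]
width: 0.021
finger_force: 30.1
```

Emit:
servo_tool:
  plan:
    - [0,0,0.01,0,0,0,8]
    - [0,0,0.02,0,0,0,8]
    - [0,0,0.02,0,0,0,8]
    - [0,0,0.02,0,0,0,8]

```text
time: 19.07
tool_pos: [0.5803, -0.1365, 0.1106]
ee_rot: [-3.141, 0.001, -3.141]
wrist_force: [-1.8, 0.8, 5.8]
width: 0.0214
finger_force: 30.2
```

Emit:
servo_tool:
  plan:
    - [0,0,0.01,0,0,0,8]
    - [0,0,0.022,0,0,0,8]
    - [0,0,0.022,0,0,0,8]
    - [0,0,0.022,0,0,0,8]
    - [0,0,0.022,0,0,0,8]

```text
time: 19.48
tool_pos: [0.5803, -0.1366, 0.1087]
ee_rot: [-3.141, 0.001, -3.141]
wrist_force: [-2.9, 0.7, 6.9]
width: 0.0215
finger_force: 30.2
```

```bash
cat > fin.py <<'E'
from m import *
o=[]
for i in range(4): S=robot.snapshot('side')[:,:,::-1].copy();o.append(robot.get_obs())
print(np.mean([x['tool_pos'] for x in o],0).round(4),np.mean([x['wrist_force'] for x in o],0).round(1))
for c in 'byr':
    m=mask(S,c);print(c,[int(y.max()) if len(y:=np.nonzero(m[225:300,u])[0]+225) else None for u in range(282,300,2)])
for r,z in((.035,.003),(.042,.016),(.049,.028)): print(z,circ('side',[.5765,-.1355,z],r)[:,1].max().round(1))
E
python3 fin.py
```

```text
[ 0.5802 -0.1366  0.1087] [-2.4  0.4  7.7]
b [None, None, None, None, None, None, None, 279, 280]
y [None, 278, None, None, 279, 279, None, 278, 277]
r [276, 277, 277, 278, 278, 277, 277, 277, 276]
0.003 279.7
0.016 278.9
0.028 278.3
```

The push is about 7.3 N and the gap about 13 mm, so it is snug. Release and withdraw.

Emit:
servo_tool:
  plan:
    - [0,0,-0.01,0,0,0,20]
    - [0,0,-0.01,0,0,0,40]
    - [0,0,-0.01,0,0,0,40]
    - [0,0,-0.01,0,0,0,40]
    - [0,0,-0.1,0,0,0,40]
    - [0,0,-0.4,0,0,0,40]
    - [0,0,-0.8,0,0,0,40]
    - [0,0,-1,0,0,0,40]
    - [0,0,-1,0,0,0,40]

```text
time: 20.43
tool_pos: [0.5829, -0.1372, 0.2149]
ee_rot: [-3.138, 0.012, -3.141]
wrist_force: [0.6, -0.2, 0.8]
width: 0.04
finger_force: 0.0
```

Emit:
servo_tool:
  plan:
    - [0.3,0,-0.3,0,0,0,40]
    - [0.6,0,-0.5,0,0,0,40]
    - [1,0,-0.5,0,0,0,40]
    - [1,0,-0.5,0,0,0,40]
    - [1,0,-0.5,0,0,0,40]

```text
time: 20.85
tool_pos: [0.4787, -0.1361, 0.257]
ee_rot: [3.141, 0.0, 3.141]
wrist_force: [-0.0, -0.2, 0.1]
width: 0.04
finger_force: 0.0
```

```bash
python3 fin.py
python3 - <<'E'
from m import *
S=robot.snapshot('side')[:,:,::-1].copy();m=mask(S,'r');w=np.zeros_like(m);w[220:300,255:325]=1
ys,xs=np.nonzero(m&w);t=ys.min()
for v in range(t,t+12,2): x=xs[ys==v];print(v,x.min(),x.max())
print('rim x',[ (v,xs[ys==v].min(),xs[ys==v].max()) for v in(260,264,268)])
for g in(.022,.028,.034): print(g,proj('side',[.5765,-.1355,g+.096])[0].round(1),circ('side',[.5765,-.1355,g],.049).min(0).round(1),circ('side',[.5765,-.1355,g],.049).max(0).round(1))
E
```

```text
[ 0.4805 -0.1363  0.2566] [-0.2 -0.2 -0. ]
b [None, None, 279, None, None, None, 279, 279, 280]
y [None, None, 278, None, None, None, 278, None, 277]
r [276, 277, 277, 277, 277, 277, 277, 276, 276]
0.003 279.7
0.016 278.9
0.028 278.3
237 288 291
239 287 292
241 287 292
243 286 292
245 286 293
247 284 296
rim x [(260, np.int64(272), np.int64(309)), (264, np.int64(272), np.int64(314)), (268, np.int64(273), np.int64(307))]
0.022 [289.5 240.5] [271.9 250.2] [309.5 279.7]
0.028 [289.4 238.9] [271.7 248.8] [309.4 278.3]
0.034 [289.3 237.3] [271.6 247.3] [309.4 276.9]
```

```bash
python3 -c "from bench import robot;print(robot.close_job())"
```

```text
the job is handed in; nothing more can be done
None
```

The job is handed in at about 21 s: yellow over blue, then red over yellow, with about 13 mm between rims at each joint by my measurements, and the nest standing upright on the pan.

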